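# Load the side clamp and keep its sprung lever level

### The job

Set the bare box (the sheet-metal box without studs) top up, lengthwise, flat down in the nest of the side clamp and let go of it. Then press the clamp's spring-loaded lever down until its paddle is level, its top flush with the top of the small post beside its end, so that the pad holds the box against the far jaw. Finish while still holding the lever there (it springs up if let go, and it can be pushed too far); leave the other things on the bench where they are.

Things in the scene. Friction and masses are not known exactly. Their poses are not given: they have to be found in the camera images.
- bare_box: Grey sheet-metal box, 67 (x) x 140 (y) x 64 mm high (z), closed flat top without studs, about 0.22 kg, loose on the bench. Origin at the centre of its underside, y along its length, z up. Straight walls: grip it across the 67 mm width. Either end may face the jaw.
- side_clamp: Fixed clamp on a grey base plate 92 (x) x 330 (y) x 10 mm. Origin on the bench under the lever's hinge, z up; +y points from the hinge to the nest and jaw, -y to the paddle. Hinge axis along x, 85 mm above the bench, between two cheeks 92 mm high, 44 mm wide over all, at y = -16 to +10 mm.
- nest (a point): Point on the nest's floor, 10 mm above the bench, at clamp x = 0, y = +86 mm; axes as the clamp's. A box with its origin here and its y along the clamp's y is midway between the jaw and the retracted pad, about 6 mm from each; the pad will push it 6 mm further in +y, to the jaw.
- jaw (a point): Middle of the top edge of the fixed aluminium jaw's face, at clamp y = +162 mm, 52 mm above the bench; 70 mm wide; a thin lip above it leans outward, top 63 mm above the bench.
- guides (a point): Middle of the four steel side guides, on the nest floor (clamp x = 0, y = +92 mm). They stand at clamp y = 31-53 and 131-153 mm, leave 2 mm beside the box on each side, are upright to 22 mm above the bench and flared outward to 36 mm (48 mm from the middle line). Between them the sides are open for the fingers.
- post_top (a point): Middle of the top of the small aluminium index post, 18 x 12 mm, 92 mm above the bench, at clamp y = -140 mm, just beyond the paddle's end (17 mm from it).
- lever_angle (a joint): Angle of the bell-crank lever, rad. 0 = released, paddle tipped up 0.45 rad; grows as the paddle is pressed down; 0.45 = paddle level; 0.62 = end stop, too far. A spring drives it back to 0: pressing at the paddle's middle takes about 2 N at first, about 8 N at level with the box in the nest.
- pad: Smooth black nylon ball end, 20 mm across, on a sprung plunger under the hinge. It swings to +y as the lever is pressed and meets the box end about 43 mm above the bench; with the lever level the box pushes it back about 8 mm and it presses with about 8 N (0.9 N per mm). Origin 25 mm behind its front.
- drill_jig: Bystander: aluminium plate with holes and two pins, 60 x 110 x 33 mm, loose; origin at the centre of its underside.
- plug_gauge: Bystander: steel rod gauge, 15 x 123 x 14 mm, lying loose; origin at the centre of its underside.
- oil_bottle: Bystander: small bottle with a pointed yellow cap, 51 mm across, 144 mm high, loose; origin at the centre of its underside.
- paddle (a point): Middle of the top of the black paddle at the lever's end, 42 (x) x 52 (y) x 11 mm. The point is 97 mm from the hinge axis along clamp -y; turns with the lever, z square to its top. Press it from above; its middle is about 134 mm above the bench when released and 92 mm when level.
- lever: The clamp's dark steel bell-crank lever with the black paddle at its end and the pad's plunger below its hinge. Origin on the hinge axis, 85 mm above the bench; its -y points along the arm to the paddle.

How it is judged:
By the outcome, as a careful person would: the job done as asked, in the order asked, and still so for the second after the job is handed in, while the arm keeps its last pose, push and grip.
It also fails if it takes over 48 s, if anything falls off the work surface, if the arm or the gripper's body presses on something with over 40 N, if the wrist force passes 120 N, or if a joint passes its speed limit or range.

### The arm

A 7-joint arm with a two-finger parallel gripper is mounted at the origin on a cart in front of the work surface, level with it; the furniture and walls round the work are solid. World frame = base frame: x ahead of the robot, y to its left, z up, the work surface at z = 0. Lengths are in mm, angles in rad, forces in N, time in s.
With the tool pointing down it reaches from about 400 to 875 mm from the base axis. Payload 4.4 kg.
Tool frame: the origin (TCP) lies midway between the tips of the shut fingers; the grasp point (between the pads) lies 19 mm behind it (ctrl.pinch_z is the distance from the TCP to the grasp point, in mm); z points along the fingers, y is the line along which they close (so a half turn about z gives the same grasp; the last joint's range is limited). The gripper opens to 85 mm and grips with 20 to 120 N. Pads are 22 mm wide; open, the fingers measure 114 mm over their backs; the gripper's body (76 mm by 85 mm) begins 54 mm behind the grasp point. The pads swing forward as they close: fully open they stand 13 mm farther back than shut.
Start: joints at [-1.348, 0.628, 0.038, 1.517, -0.027, 0.996, -0.02], TCP at [185.097, 623.103, 231.313] pointing down, gripper open.
Joint ranges: [-3.06, 3.06], [-0.37, 2.12], [-1.25, 1.32], [0.18, 2.47], [-1.1, 4.24], [0.23, 1.98], [-2.94, 2.94]. Speed limits (rad/s): [2.57, 2.57, 3.14, 3.14, 3.14, 3.14, 3.14].

### API

Orientations are given as [roll, pitch, yaw] about the fixed x, y, z axes, in that order (R = Rz(yaw) Ry(pitch) Rx(roll)).
In Python, from cell import read_state, cams, order, ctrl gives the robot as it stands.
- The arm moves only by the tool move_arm, never from a script. Its argument "targets" is text: rows parted by semicolons, each of 7 numbers parted by spaces: the gripper's target within -1 to 1 (fully open at 1, half-way at 0, shut at -1), then the shift along the tool's x, y, z in cm, then the turn, a rotation vector about the tool's x, y, z in degrees. A call has 1 to 5 rows; each row shifts and turns the commanded pose from where the row before left it, along the tool's axes as they then stand; what a row does not reach is not made up. A row lasts 1/12 s, in which the tool goes at most 41.7 mm and 7.16 degrees, less where a joint would pass 70% of its speed; a pose out of reach is approached as far as the arm can. A call with a gripper value outside its range is refused whole. The fingers move at their own pace and stop on an object; the grip force is fixed at half the most. Time passes only in rows, so rows that do not move let the fingers close. It gives the time, the measured TCP pose, the force, the opening and the grip force at its end, in the units of the state.
- read_state(): the state, without advancing time (a new reading comes with each control period).
- cams.get_image(name): name is "scene" or "side" or "wrist"; returns a dict with "color" (420x560x3 uint8, red, green, blue), "fovy" (degrees; the focal length in pixels is half the picture's height over the tangent of half this angle, whatever the lens; pixels are square), "cx", "cy" (the principal point, pixels), "k1" (the pictures are not rectified: a ray, as slopes to the right and down, at radius r is drawn at 1 + k1 r^2 times it, then the intrinsics apply), "rvec" (rotation vector, rad) and "tvec" (3), from world to camera coordinates, as OpenCV has them. Camera axes: x right, y down, z forward; pixel columns grow to the right and rows downward; lengths in mm; the calibration is good to about 2 mm. A picture is of the moment at which its call begins. There is no depth.
- order.finish_job(): hands the job in; it is judged then, once.
The state is a dict: "clock": time; "qpos": joint angles; "qd": joint speeds; "tau": joint torques, N m; "eef_pos": TCP position; "tool_rot": TCP orientation; "force": force on the tool from outside, world axes, zero at the start; "torque": the same for the moment, N m; "width": finger opening in mm; "gripper_force": force on a finger pad.
Only numpy, scipy, OpenCV 4.12 (cv2) and the standard library are available. Lean on these libraries where they do the work, as an engineer would, in place of code of your own. Each camera call takes 0.05 s, during which the arm holds its last target. There are 200 camera calls.

## Working session

There is one attempt and no reset: what is moved stays moved. The work goes in short steps, Python scripts to look and compute and a tool call to move; the robot and the scene stay as the last step left them, time stands still between calls to the robot, and variables do not carry over. Pictures are saved under pics/ and viewed, at most 10 in all, crops included, and the job is handed in when it is done.

Besides the shell and the picture viewer there is one more tool, called after "Emit:" in YAML: its name, and indented under it one key for each argument. move_arm: Moves the arm, as the interface text tells. Its arguments: {"type":"object","properties":{"targets":{"type":"string"}},"required":["targets"]}

```bash
mkdir -p pics; cat > h.py <<'E'
import numpy as np, cv2
from scipy.spatial.transform import Rotation as R
from cell import read_state, cams, order, ctrl
def snap(n,f):
    d=cams.get_image(n); cv2.imwrite('pics/'+f+'.png',d['color'][:,:,::-1]); np.save('pics/'+f+'.npy',d,allow_pickle=True); return d
def load(f): return np.load('pics/'+f+'.npy',allow_pickle=True).item()
def ray(d,u,v):
    H=d['color'].shape[0]; f=H/2/np.tan(np.radians(d['fovy'])/2)
    p=np.array([(u-d['cx'])/f,(v-d['cy'])/f]); q=p.copy()
    for _ in range(30): q=p/(1+d['k1']*(q@q))
    M=R.from_rotvec(np.ravel(d['rvec'])).as_matrix(); t=np.ravel(d['tvec'])
    return -M.T@t, M.T@np.array([q[0],q[1],1.])
def onz(d,u,v,z):
    c,r=ray(d,u,v); return c+r*(z-c[2])/r[2]
def proj(d,P):
    H=d['color'].shape[0]; f=H/2/np.tan(np.radians(d['fovy'])/2)
    M=R.from_rotvec(np.ravel(d['rvec'])).as_matrix(); c=M@np.array(P,float)+np.ravel(d['tvec'])
    q=c[:2]/c[2]; q=q*(1+d['k1']*(q@q)); return q*f+[d['cx'],d['cy']]
E
python3 - <<'E'
from h import *
np.set_printoptions(suppress=True,precision=2)
a=[snap(n,n+'0') for n in ('scene','side','wrist')]
for d in a: print(ray(d,280,210),d['fovy'],d['k1'])
cv2.imwrite('pics/both.png',cv2.resize(np.vstack([a[0]['color'],a[1]['color']])[:,:,::-1],None,fx=.71,fy=.71))
s=read_state();print(s); print(ctrl.pinch_z)
E
```

```text
(array([ -93.85, -610.25,  941.51]), array([ 0.54,  0.5 , -0.68])) 55.703074963718024 -0.011480369613393344
(array([591.67, 839.16, 902.83]), array([-0.02, -0.73, -0.68])) 47.445310297268804 0.0019965785657165788
(array([114.98, 643.86, 372.41]), array([ 0.27, -0.08, -0.96])) 68.58534537779903 0.005880096593209935
{'clock': 0.15, 'qpos': array([-1.35,  0.63,  0.04,  1.52, -0.03,  1.  , -0.02]), 'qd': array([ 0., -0.,  0., -0.,  0.,  0.,  0.]), 'tau': array([  0.  , -56.38,   1.23, -19.37,   0.01,   0.01,   0.  ]), 'eef_pos': array([184.95, 622.67, 230.62]), 'tool_rot': array([-3.14, -0.  ,  2.85]), 'force': array([-0.57, -0.62,  0.34]), 'torque': array([ 0.02,  0.06, -0.  ]), 'gripper_force': 0.0, 'width': 85.45000163454925}
18.700000000000003
```

View pics/scene0.png

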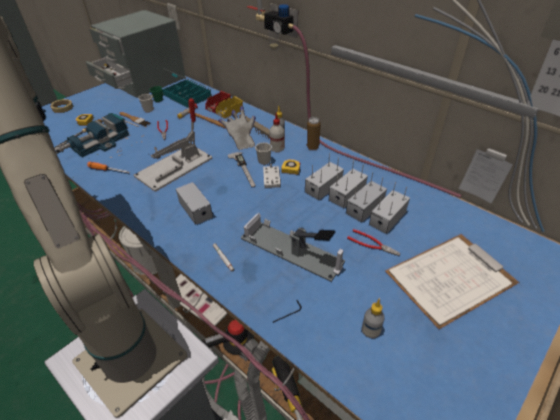

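View pics/side0.png

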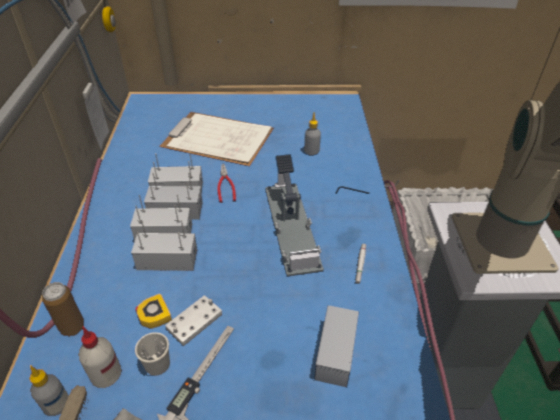

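The scene view shows the bare box at (195,202) and the clamp centred at (293,248). In the side view the box is at (338,345), the clamp's jaw at about (304,260) and the paddle at (285,163). I'll enlarge both for corner picking.

```bash
python3 - <<'E'
from h import *
s=load('side0')['color'];c=load('scene0')['color']
A=cv2.resize(s[145:285,245:345],None,fx=4,fy=4,interpolation=3)
B=cv2.resize(s[295:395,305:370],None,fx=4,fy=4,interpolation=3)
C=cv2.resize(c[175:225,170:220],None,fx=4,fy=4,interpolation=3)
o=np.zeros((600,800,3),np.uint8);o[:560,:400]=A;o[:400,400:660]=B;o[400:600,400:600]=C
cv2.imwrite('pics/crop1.png',o[:,:,::-1])
A=cv2.resize(c[205:285,235:355],None,fx=6,fy=6,interpolation=3)
cv2.imwrite('pics/crop2.png',A[:,:,::-1])
E
```

```text
(no output)
```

View pics/crop1.png

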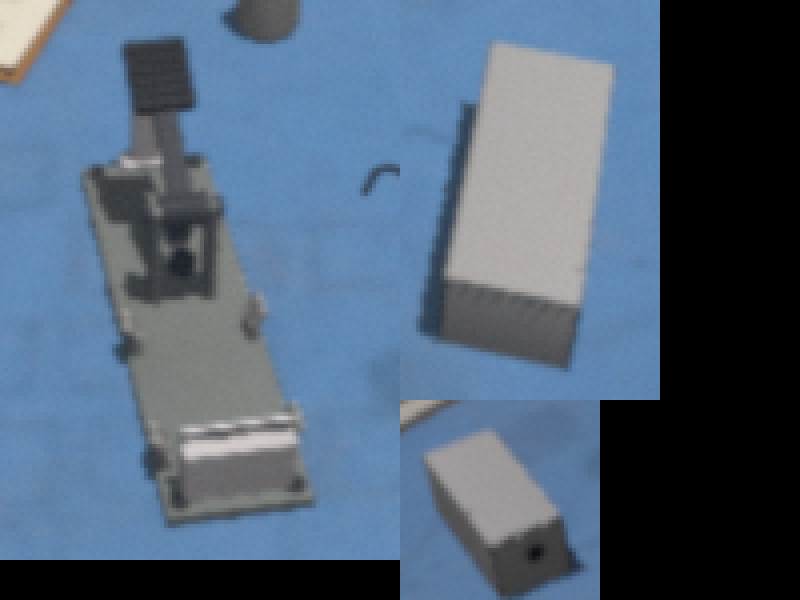

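View pics/crop2.png

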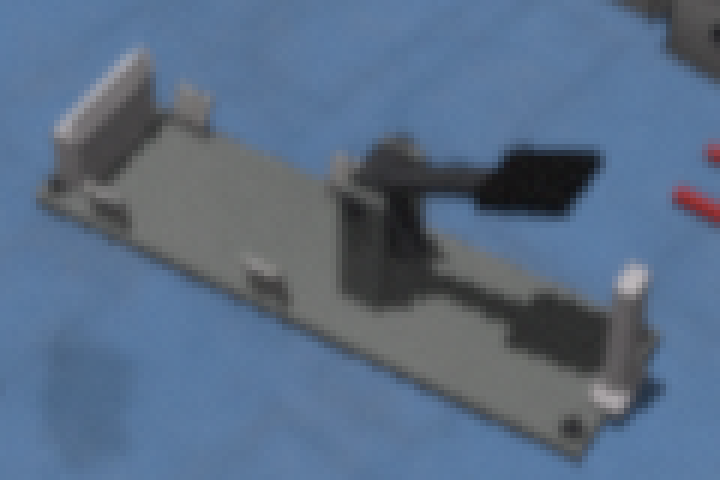

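The crops show the box's top corners and the base plate's corners clearly. I'll cast them onto their height planes.

```bash
python3 - <<'E'
from h import *
np.set_printoptions(suppress=True,precision=1)
S=load('side0');C=load('scene0')
def g(d,pts,ox,oy,x0,y0,k,z): return np.array([onz(d,x0+(x-ox+.5)/k-.5,y0+(y-oy+.5)/k-.5,z) for x,y in pts])
def desc(P):
    c=P.mean(0)[:2]; a=(P[0]+P[1]-P[2]-P[3])[:2]/2; b=(P[1]+P[2]-P[0]-P[3])[:2]/2
    print('c',c,'L',np.hypot(*a),np.hypot(*b),'yaw',np.degrees(np.arctan2(a[1],a[0])),np.degrees(np.arctan2(b[1],b[0])))
desc(g(S,[(492,42),(614,65),(580,305),(445,282)],400,0,305,295,4,64))
desc(g(C,[(425,458),(495,430),(565,517),(490,546)],400,400,170,175,4,64))
print('plate side',g(S,[(85,170),(167,514),(312,492),(208,165)],0,0,245,145,4,10))
print('plate scene',g(C,[(40,192),(580,450),(655,332)],0,0,235,205,6,10))
print('jaw lip scene z63',g(C,[(60,130),(143,52)],0,0,235,205,6,63))
print('jaw lip side z63',g(S,[(182,432),(298,420)],0,0,245,145,4,63))
print('post scene z92',g(C,[(633,272)],0,0,235,205,6,92))
print('post side z92',g(S,[(142,160)],0,0,245,145,4,92))
E
```

```text
c [463.1 312. ] L 140.45202690484743 64.31466702953533 yaw -104.44211659243685 167.24124716293412
c [460.4 307.5] L 137.80950236569223 66.38634036831398 yaw 75.31711843724108 -15.237019093003799
plate side [[ 610.  -216.5   10. ]
 [ 559.9  103.3   10. ]
 [ 471.5   87.6   10. ]
 [ 520.9 -220.8   10. ]]
plate scene [[ 469.5   87.4   10. ]
 [ 521.6 -234.7   10. ]
 [ 606.3 -218.8   10. ]]
jaw lip scene z63 [[475.3  72.   63. ]
 [546.3  80.8  63. ]]
jaw lip side z63 [[551.2  85.3  63. ]
 [482.3  76.9  63. ]]
post scene z92 [[ 568.1 -224.    92. ]]
post side z92 [[ 570.8 -129.2   92. ]]
```

```bash
cat >> h.py <<'E'
def plan(x,y,z,psi,N,g=1,p0=None):
    """rows from p0 (or measured pose) to tool-down pose x,y,z mm, yaw psi deg"""
    s=read_state(); p=np.array(s['eef_pos']) if p0 is None else np.array(p0[:3],float); yaw=np.degrees(s['tool_rot'][2]) if p0 is None else p0[3]
    dy=(psi-yaw+180)%360-180; d=(np.array([x,y,z])-p)/N; out=[]
    for i in range(N):
        t=np.radians(yaw+dy*i/N); ex=np.array([np.cos(t),np.sin(t),0]); ey=np.array([np.sin(t),-np.cos(t),0])
        out.append(f"{g} {d@ex/10:.2f} {d@ey/10:.2f} {-d[2]/10:.2f} 0 0 {-dy/N:.2f}")
    print('from',np.round(p,1),round(yaw,2))
    for i in range(0,N,5): print('; '.join(out[i:i+5]))
E
python3 - <<'E'
from h import *
plan(462,310,215,75.4,15)
E
```

```text
from [184.9 622.7 230.6] 163.45
1 -2.36 -1.47 0.10 0 0 5.87; 1 -2.50 -1.22 0.10 0 0 5.87; 1 -2.61 -0.96 0.10 0 0 5.87; 1 -2.70 -0.69 0.10 0 0 5.87; 1 -2.75 -0.41 0.10 0 0 5.87
1 -2.78 -0.12 0.10 0 0 5.87; 1 -2.78 0.16 0.10 0 0 5.87; 1 -2.75 0.44 0.10 0 0 5.87; 1 -2.69 0.72 0.10 0 0 5.87; 1 -2.60 0.99 0.10 0 0 5.87
1 -2.49 1.26 0.10 0 0 5.87; 1 -2.34 1.50 0.10 0 0 5.87; 1 -2.18 1.73 0.10 0 0 5.87; 1 -1.99 1.95 0.10 0 0 5.87; 1 -1.78 2.14 0.10 0 0 5.87
```

Emit:
move_arm:
  targets: "1 -2.4 -1.5 0.1 0 0 5.9; 1 -2.5 -1.2 0.1 0 0 5.9; 1 -2.6 -1 0.1 0 0 5.9; 1 -2.7 -0.7 0.1 0 0 5.9; 1 -2.7 -0.4 0.1 0 0 5.9"

```text
clock: 0.57
eef_pos: [277.6, 517.3, 226.1]
tool_rot: [-3.141, 0.0, 2.333]
force: [0.4, -0.3, 0.4]
width: 85.2
gripper_force: 0.0
```

Emit:
move_arm:
  targets: "1 -2.8 -0.1 0.1 0 0 5.9; 1 -2.8 0.2 0.1 0 0 5.9; 1 -2.7 0.4 0.1 0 0 5.9; 1 -2.7 0.7 0.1 0 0 5.9; 1 -2.6 1 0.1 0 0 5.9"

```text
clock: 0.98
eef_pos: [369.4, 413.0, 221.1]
tool_rot: [-3.141, 0.0, 1.818]
force: [1.5, 0.7, -0.3]
width: 85.2
gripper_force: 0.0
```

Emit:
move_arm:
  targets: "1 -2.5 1.3 0.1 0 0 5.9; 1 -2.3 1.5 0.1 0 0 5.9; 1 -2.2 1.7 0.1 0 0 5.9; 1 -2 1.9 0.1 0 0 5.9; 1 -1.8 2.1 0.1 0 0 5.9"

```text
clock: 1.4
eef_pos: [460.2, 308.4, 216.1]
tool_rot: [-3.141, 0.0, 1.303]
force: [0.3, 0.8, -0.3]
width: 85.6
gripper_force: 0.0
```

```bash
python3 - <<'E'
from h import *
np.set_printoptions(suppress=True,precision=3)
d=snap('wrist','w1'); s=read_state(); print(s['eef_pos'],np.degrees(s['tool_rot']),s['qpos'],s['qd'],s['clock'])
E
```

```text
[464.783 302.161 216.448] [179.712   0.166  73.967] [-0.941  0.548  0.474  1.815 -0.314  0.852 -0.598] [-0.019 -0.018 -0.011  0.011  0.047 -0.     0.071] 1.45
```

View pics/w1.png

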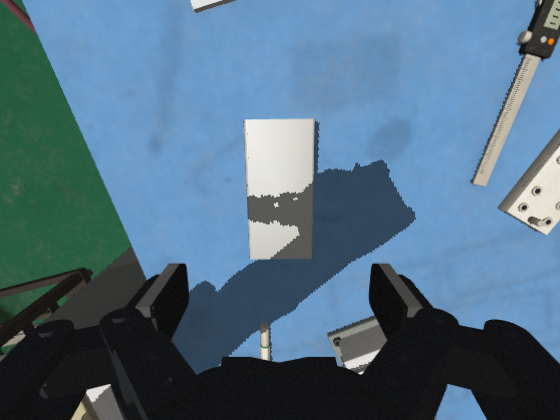

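The wrist picture shows the box top with corners at about (246,119), (313,119), (312,258) and (249,258), ahead of and between the fingers.

```bash
python3 - <<'E'
from h import *
np.set_printoptions(suppress=True,precision=1)
d=cams.get_image('wrist'); d2=load('w1')
for w in (d2,d):
    P=np.array([onz(w,*p,64) for p in [(246,119),(314,119),(312,259),(249,259)]]); c=P.mean(0)
    a=(P[0]+P[1]-P[2]-P[3])/2; b=(P[1]+P[2]-P[0]-P[3])/2
    print(c,np.hypot(*a[:2]),np.hypot(*b[:2]),np.degrees(np.arctan2(a[1],a[0])),np.degrees(np.arctan2(b[1],b[0])))
s=read_state();print(s['eef_pos'],np.degrees(s['tool_rot']))
plan(461,310,100,75.2,5)
E
```

```text
[461.7 311.2  64. ] 140.0656051206173 63.98862216728069 74.93720826506038 -15.335740633926614
[467.  304.2  64. ] 140.3197846299279 64.06580752189261 74.229345972107 -16.121415596996364
[463.1 304.3 216.4] [179.8   0.1  74.4]
from [463.1 304.3 216.4] 74.38
1 0.10 -0.07 2.33 0 0 -0.16; 1 0.10 -0.07 2.33 0 0 -0.16; 1 0.10 -0.07 2.33 0 0 -0.16; 1 0.10 -0.07 2.33 0 0 -0.16; 1 0.10 -0.07 2.33 0 0 -0.16
```

Emit:
move_arm:
  targets: "1 0 0 3 0 0 0; 1 0 0 3 0 0 0; 1 0 0 3 0 0 0; 1 0 0 3 0 0 0; 1 0 0 0 0 0 0"

```text
clock: 1.92
eef_pos: [455.5, 308.3, 91.4]
tool_rot: [-3.134, 0.007, 1.31]
force: [-1.2, -0.6, -0.8]
width: 85.4
gripper_force: 0.0
```

Emit:
move_arm:
  targets: "1 0 0 0 0 0 0; 1 0 0 0 0 0 0"

```text
clock: 2.08
eef_pos: [460.3, 310.0, 97.5]
tool_rot: [3.141, -0.001, 1.309]
force: [0.4, -0.2, -0.4]
width: 85.3
gripper_force: 0.0
```

```bash
python3 - <<'E'
from h import *
s=read_state();print(s['eef_pos'],np.degrees(s['tool_rot']),s['qd'],s['clock'])
plan(461.6,310.8,23,75.0,4)
E
```

```text
[460.34633896 310.04618911  97.49482236] [ 1.79939448e+02 -7.19853259e-02  7.49851074e+01] [-0.00201178 -0.02543969  0.01119282 -0.00949046 -0.00321596 -0.00424131
  0.00154857] 2.0833
from [460.3 310.   97.5] 74.99
1 0.03 0.03 1.86 0 0 -0.00; 1 0.03 0.03 1.86 0 0 -0.00; 1 0.03 0.03 1.86 0 0 -0.00; 1 0.03 0.03 1.86 0 0 -0.00
```

Emit:
move_arm:
  targets: "1 0.1 0.1 2 0 0 0; 1 0 0 2 0 0 0; 1 0 0 2 0 0 0; 1 0 0 1 0 0 0; 1 0 0 0.4 0 0 0"

```text
clock: 2.5
eef_pos: [461.2, 310.6, 22.6]
tool_rot: [3.141, -0.001, 1.309]
force: [0.3, 0.5, 0.6]
width: 85.7
gripper_force: 0.0
```

Emit:
move_arm:
  targets: "1 0 0 0 0 0 0; -1 0 0 0 0 0 0; -1 0 0 0 0 0 0; -1 0 0 0 0 0 0; -1 0 0 0 0 0 0"

```text
clock: 2.92
eef_pos: [461.9, 310.7, 24.0]
tool_rot: [3.14, -0.002, 1.308]
force: [0.0, -0.6, 5.3]
width: 66.1
gripper_force: 67.6
```

Emit:
move_arm:
  targets: "-1 0 0 0 0 0 0; -1 0 0 0 0 0 0; -1 0 0 0 0 0 0"

```text
clock: 3.17
eef_pos: [462.0, 310.7, 23.9]
tool_rot: [3.14, -0.002, 1.308]
force: [-0.3, -0.3, 5.1]
width: 66.4
gripper_force: 67.6
```

```bash
python3 - <<'E'
from h import *
plan(538,-50,190,99,15,-1,p0=(462,310.7,134,75))
E
```

```text
from [462.  310.7 134. ] 75
-1 -2.19 1.11 -0.37 0 0 -1.60; -1 -2.22 1.05 -0.37 0 0 -1.60; -1 -2.25 0.99 -0.37 0 0 -1.60; -1 -2.28 0.92 -0.37 0 0 -1.60; -1 -2.30 0.86 -0.37 0 0 -1.60
-1 -2.32 0.80 -0.37 0 0 -1.60; -1 -2.35 0.73 -0.37 0 0 -1.60; -1 -2.37 0.66 -0.37 0 0 -1.60; -1 -2.38 0.60 -0.37 0 0 -1.60; -1 -2.40 0.53 -0.37 0 0 -1.60
-1 -2.41 0.46 -0.37 0 0 -1.60; -1 -2.43 0.40 -0.37 0 0 -1.60; -1 -2.44 0.33 -0.37 0 0 -1.60; -1 -2.44 0.26 -0.37 0 0 -1.60; -1 -2.45 0.19 -0.37 0 0 -1.60
```

Emit:
move_arm:
  targets: "-1 0 0 -1 0 0 0; -1 0 0 -2 0 0 0; -1 0 0 -3 0 0 0; -1 0 0 -3 0 0 0; -1 0 0 -2 0 0 0"

```text
clock: 3.58
eef_pos: [461.5, 310.3, 135.4]
tool_rot: [3.14, -0.002, 1.308]
force: [0.3, 0.3, -2.2]
width: 66.1
gripper_force: 67.6
```

Emit:
move_arm:
  targets: "-1 -2.2 1.1 -0.4 0 0 -1.6; -1 -2.2 1 -0.4 0 0 -1.6; -1 -2.3 1 -0.4 0 0 -1.6; -1 -2.3 0.9 -0.4 0 0 -1.6; -1 -2.3 0.9 -0.4 0 0 -1.6"

```text
clock: 4.0
eef_pos: [485.2, 188.2, 153.3]
tool_rot: [-3.141, -0.0, 1.449]
force: [0.5, 0.0, -1.6]
width: 66.1
gripper_force: 67.6
```

Emit:
move_arm:
  targets: "-1 -2.3 0.8 -0.4 0 0 -1.6; -1 -2.3 0.7 -0.4 0 0 -1.6; -1 -2.4 0.7 -0.4 0 0 -1.6; -1 -2.4 0.6 -0.4 0 0 -1.6; -1 -2.4 0.5 -0.4 0 0 -1.6"

```text
clock: 4.42
eef_pos: [510.5, 68.0, 173.2]
tool_rot: [3.142, 0.0, 1.589]
force: [-0.4, 0.2, -2.1]
width: 65.9
gripper_force: 67.5
```

Emit:
move_arm:
  targets: "-1 -2.4 0.5 -0.4 0 0 -1.6; -1 -2.4 0.4 -0.4 0 0 -1.6; -1 -2.4 0.3 -0.3 0 0 -1.6; -1 -2.4 0.3 -0.2 0 0 -1.6; -1 -1.5 0.2 0 0 0 -1.6"

```text
clock: 4.83
eef_pos: [535.3, -43.7, 186.6]
tool_rot: [3.141, 0.002, 1.725]
force: [0.6, -0.1, -2.2]
width: 65.7
gripper_force: 67.5
```

Emit:
move_arm:
  targets: "-1 -0.8 0 0 0 0 0; -1 0 0 0 0 0 0; -1 0 0 0 0 0 0; -1 0 0 0 0 0 0"

```text
clock: 5.17
eef_pos: [535.9, -46.4, 185.2]
tool_rot: [-3.141, -0.001, 1.728]
force: [-1.2, 0.1, -2.2]
width: 66.2
gripper_force: 67.5
```

```bash
python3 - <<'E'
from h import *
np.set_printoptions(suppress=True,precision=3)
d=snap('wrist','w2'); s=read_state(); print(s['eef_pos'],np.degrees(s['tool_rot']),s['qpos'],s['qd'],s['clock'])
E
```

```text
[536.01  -46.265 185.165] [-179.959   -0.067   99.067] [-0.146  0.543  0.269  1.885 -0.206  0.741  0.397] [-0.001  0.003  0.004 -0.001  0.003 -0.004  0.004] 5.2167
```

View pics/w2.png

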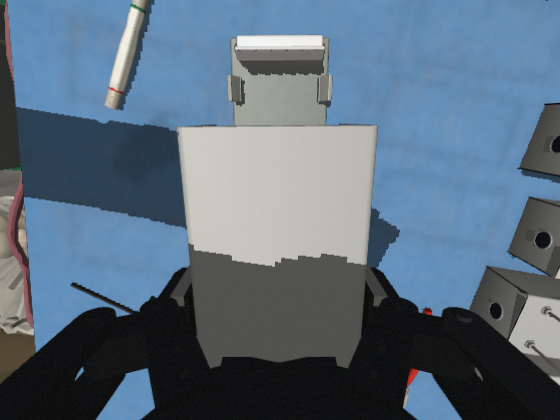

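The view shows the jaw at (237–324, 38–70), the guide pair at (229–243) and (318–332, 75–104), and the held box's far edge at row 127, columns 180–377. All is nearly aligned; now in millimetres.

```bash
python3 - <<'E'
from h import *
np.set_printoptions(suppress=True,precision=1)
d=load('w2'); g=cv2.cvtColor(d['color'],cv2.COLOR_RGB2HSV)
for r in (42,46,60,66,112,118): 
    m=np.where(g[r,200:360,1]<70)[0]+200; print(r,m.min(),m.max())
for n,L,Rr,z in [('lip',(237.5,38),(324,38),63),('face52',(237,50),(324,50),52),('guide top',(236,103),(325,103),36),('plate',(234.5,118),(327.5,118),10),('plate far',(233,75),(327,75),10),('box',(180,127),(376,127),225),('box',(188,245),(369,245),225)]:
    a,b=onz(d,*L,z),onz(d,*Rr,z); m=(a+b)/2; v=b-a
    print(n,a[:2],b[:2],'mid',m[:2],'w',np.hypot(*v[:2]),'ang',np.degrees(np.arctan2(v[1],v[0])), 'rel', (m-np.array([536,-46.3,0]))[:2])
E
```

```text
42 230 328
46 230 328
60 231 327
66 231 327
112 233 325
118 234 325
lip [483.3  80. ] [548.7  90.4] mid [516.   85.2] w 66.2641660554111 ang 8.975890631431309 rel [-20.  131.5]
face52 [482.2  73.7] [551.5  84.6] mid [516.8  79.1] w 70.1275614266266 ang 8.979629791658759 rel [-19.2 125.4]
guide top [483.9  34. ] [562.4  46.4] mid [523.2  40.2] w 79.46280638756643 ang 8.995836600853861 rel [-12.8  86.5]
plate [480.5  20.6] [571.   34.9] mid [525.8  27.8] w 91.65471944728567 ang 9.00039065099885 rel [-10.2  74.1]
plate far [474.6  59.2] [562.7  73.1] mid [518.6  66.1] w 89.21661503976289 ang 8.98753124075767 rel [-17.4 112.4]
box [493.2  18.5] [555.2  28.3] mid [524.2  23.4] w 62.72523020714256 ang 9.00513941465483 rel [-11.8  69.7]
box [498.8 -21.9] [562.7 -11.7] mid [530.7 -16.8] w 64.7212923399895 ang 9.04728336944266 rel [-5.3 29.5]
```

```bash
python3 - <<'E'
from h import *
np.set_printoptions(suppress=True,precision=1)
d=load('w2'); o=np.array([536,-46.3,0]);e=np.array([-.1577,.9875,0]);l=np.array([.9875,.1577,0])
for j in (119,121,123,125,127):
    f=lambda y,z:proj(d,o+e*(j-162+y)+l*0.9+[0,0,z])[1]
    print(j,'jaw52',f(162,52),'jaw10',f(162,10),'guide131 z10,22,36',f(131,10),f(131,22),f(131,36),'153',f(153,10),f(153,36))
c=cv2.resize(d['color'][25:130,220:340],None,fx=5,fy=5,interpolation=0)
cv2.imwrite('pics/crop3.png',c[:,:,::-1])
E
```

```text
119 jaw52 60.796427963508165 jaw10 69.00817616869395 guide131 z10,22,36 103.78447864439308 103.13400102173998 102.30627323157283 153 79.32457745682393 75.53958460886048
121 jaw52 58.08575928292112 jaw10 66.69031769423268 guide131 z10,22,36 101.60395792613596 100.86495890446437 99.92442254934984 153 77.04800379176439 73.04287580734618
123 jaw52 55.36238079180157 jaw10 64.36311990529316 guide131 z10,22,36 99.41497832682565 98.5867603332937 97.53248676591289 153 74.76235923847003 70.53528185102769
125 jaw52 52.626195518764206 jaw10 62.02652163376001 guide131 z10,22,36 97.2174866568043 96.29934540598398 95.13039663993443 153 72.46758509558902 68.0167256195952
127 jaw52 49.877105446326766 jaw10 59.68046114528701 guide131 z10,22,36 95.01142925372586 94.00265366638206 92.71808225805628 153 70.16362212484796 65.4871292202898
```

View pics/crop3.png

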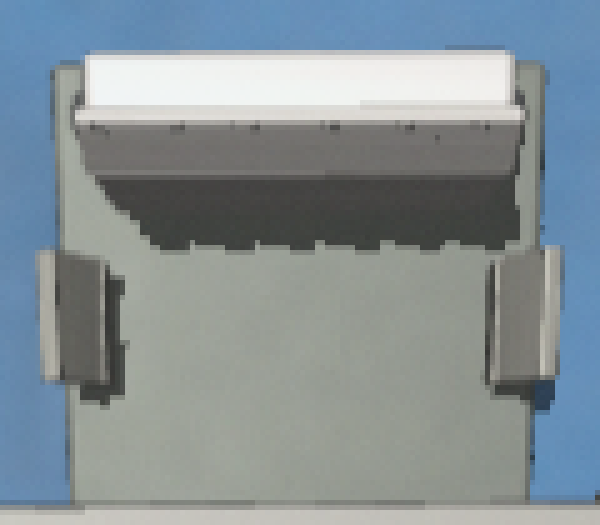

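The jaw's face edge sits at row 49 and the guides at rows 75–101. They disagree by about 6 mm along y, so I'll aim in between, go to just above the jaw and check the gap there.

Emit:
move_arm:
  targets: "-1 1 0.1 0.5 0 0 0; -1 1.5 0.05 1.5 0 0 0; -1 1.5 0 2.5 0 0 0; -1 0.7 0 2.5 0 0 0; -1 0 0 1.5 0 0 0"

```text
clock: 5.63
eef_pos: [528.6, 3.4, 97.8]
tool_rot: [-3.138, -0.003, 1.732]
force: [-0.2, 0.1, -3.2]
width: 65.5
gripper_force: 67.6
```

Emit:
move_arm:
  targets: "-1 0 0 0.5 0 0 0; -1 0 0 0 0 0 0; -1 0 0 0 0 0 0"

```text
clock: 5.88
eef_pos: [530.9, -1.1, 95.6]
tool_rot: [3.141, 0.0, 1.727]
force: [0.7, -0.4, -2.0]
width: 66.1
gripper_force: 67.7
```

```bash
python3 - <<'E'
from h import *
np.set_printoptions(suppress=True,precision=3)
d=snap('wrist','w3'); s=read_state(); print(s['eef_pos'],np.degrees(s['tool_rot']),s['clock'])
t=cams.get_image('side'); np.save('pics/s3.npy',t,allow_pickle=True)
o=np.zeros((600,800,3),np.uint8)
o[:440,:520]=cv2.resize(d['color'][0:220,150:410],None,fx=2,fy=2,interpolation=0)
a=cv2.resize(t['color'][170:290,250:340],None,fx=3,fy=3,interpolation=3); o[:360,525:795]=a
c=cams.get_image('scene');np.save('pics/c3.npy',c,allow_pickle=True)
a=cv2.resize(c['color'][200:280,230:350],None,fx=2,fy=2,interpolation=3); o[440:600,525:765]=a
cv2.imwrite('pics/crop4.png',o[:,:,::-1])
E
```

```text
[531.44   -1.444  96.098] [179.905   0.024  98.949] 5.9333
```

View pics/crop4.png

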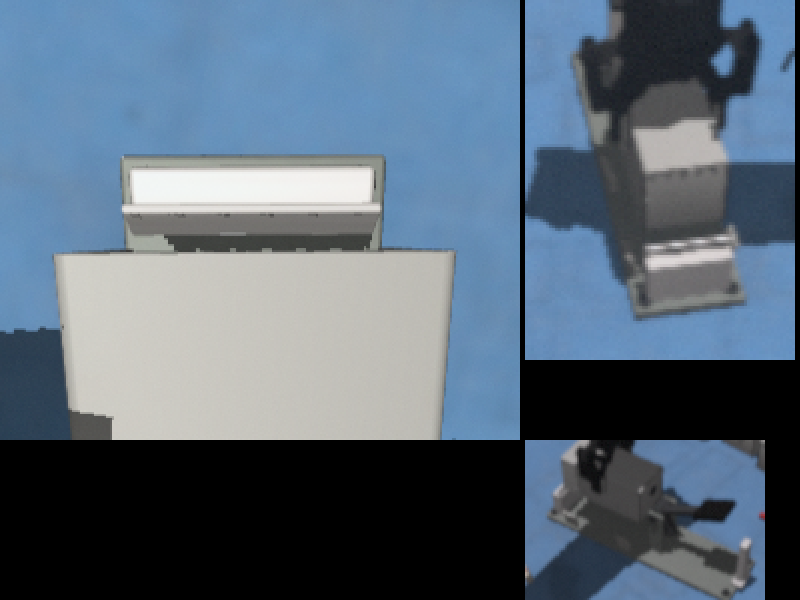

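In this close view the sharp strip at full-image row about 104 is the lip's crest (63 mm), with the back slope behind it. This reconciles the jaw with the guides. Now the offsets.

```bash
python3 - <<'E'
from h import *
np.set_printoptions(suppress=True,precision=1)
for f,o,items in [('w3',np.array([531.44,-1.44,0]),[('crest in',(211,106.3),(341,106.3),63),('plate',(212,121),(341,121),10),('plate end',(211,77.7),(342.5,77.7),10),('box',(177,127),(378,127),136)]),
  ('w2',np.array([536,-46.3,0]),[('crest in',(235,49.2),(325,49.2),63),('plate end',(231,37.5),(329,37.5),10),('guide near z30',(235,101.2),(326,101.2),30),('guide far z36',(235,75),(326,75),36)])]:
    d=load(f); t=np.radians(99); e=np.array([np.cos(t),np.sin(t),0]); l=np.array([np.sin(t),-np.cos(t),0])
    for n,L,Rr,z in items:
        a,b=onz(d,*L,z),onz(d,*Rr,z); m=(a+b)/2
        print(f,n,'along',(m-o)@e,'lat',(m-o)@l,'w',np.linalg.norm(b-a),'world',m[:2],np.degrees(np.arctan2(*(b-a)[1::-1])))
s=read_state();print(s['eef_pos'],np.degrees(s['tool_rot']))
E
```

```text
w3 crest in along 80.20604963946194 lat -2.301478922469806 w 69.73010069533308 world [516.6  77.4] 8.937252944732643
w3 plate along 72.41700770393969 lat -2.418846754904003 w 91.40280974942199 world [517.7  69.7] 8.93850188267465
w3 plate end along 100.72618940081442 lat -2.1650761816239177 w 89.68164473198479 world [513.5  97.7] 8.933687961992458
w3 box along 71.12246008929782 lat -1.2470388993355077 w 63.85398360036655 world [519.1  68.6] 8.938595606427416
w2 crest in along 125.29419291119659 lat 0.2764677871297508 w 69.59907847381865 world [516.7  77.5] 8.979911542443869
w2 plate end along 145.49798876532358 lat 0.39832058757719396 w 90.09307400012204 world [513.6  97.5] 8.976567796167341
w2 guide near z30 along 89.25236259134097 lat 0.8794281819723245 w 82.79081786508374 world [522.9  42. ] 8.99526125721648
w2 guide far z36 along 110.42147811055759 lat 0.8118638472873323 w 79.2905363791504 world [519.5  62.9] 8.987087773735903
[531.6  -1.7  96.4] [179.9   0.   98.9]
```

Emit:
move_arm:
  targets: "-1 -0.2 -0.1 0.5 0 0 0; -1 0 0 1.3 0 0 0; -1 0 0 1.3 0 0 0; -1 0 0 0.6 0 0 0; -1 0 0 0.4 0 0 0"

```text
clock: 6.45
eef_pos: [529.6, -3.9, 53.7]
tool_rot: [-3.141, -0.0, 1.727]
force: [0.5, -0.2, -3.1]
width: 65.8
gripper_force: 67.7
```

Emit:
move_arm:
  targets: "-1 0 0 0.4 0 0 0; -1 0 0 0.4 0 0 0; -1 0 0 0.4 0 0 0; -1 0 0 0.3 0 0 0; -1 0 0 0 0 0 0"

```text
clock: 6.87
eef_pos: [529.7, -3.6, 38.8]
tool_rot: [-3.141, -0.0, 1.727]
force: [0.7, 0.3, -2.6]
width: 66.0
gripper_force: 67.7
```

Emit:
move_arm:
  targets: "-1 0 0.05 0.2 0 0 0; -1 0 0 0.2 0 0 0; -1 0 0 0.1 0 0 0; -1 0 0 0 0 0 0"

```text
clock: 7.2
eef_pos: [530.4, -3.5, 34.2]
tool_rot: [-3.142, -0.0, 1.727]
force: [-0.0, -0.4, -3.2]
width: 66.2
gripper_force: 67.8
```

Emit:
move_arm:
  targets: "-1 0 0 0.1 0 0 0; -1 0 0 0.05 0 0 0; -1 0 0 0 0 0 0"

```text
clock: 7.45
eef_pos: [530.5, -3.6, 33.9]
tool_rot: [3.141, -0.0, 1.727]
force: [-2.6, 0.1, 9.3]
width: 66.1
gripper_force: 69.1
```

Emit:
move_arm:
  targets: "1 0 0 0 0 0 0; 1 0 0 0 0 0 0; 1 0 0 0 0 0 0; 1 0 0 0 0 0 0; 1 0 0 -0.5 0 0 0"

```text
clock: 7.87
eef_pos: [529.9, -3.5, 37.3]
tool_rot: [-3.14, -0.0, 1.727]
force: [-0.2, -0.5, -0.2]
width: 85.2
gripper_force: 0.0
```

Emit:
move_arm:
  targets: "1 0 0 -1.5 0 0 0; 1 0 0 -3 0 0 0; 1 0 0 -4 0 0 0; 1 0 0 -4 0 0 0; 1 0 0 -3 0 0 0"

```text
clock: 8.28
eef_pos: [531.0, -3.8, 196.0]
tool_rot: [3.139, 0.0, 1.727]
force: [1.0, 0.3, -0.1]
width: 85.5
gripper_force: 0.0
```

Emit:
move_arm:
  targets: "-1 -1 0 -1 0 0 0; -1 -2 0 0 0 0 0; -1 -2 0 0 0 0 0; -1 -1 0 0 0 0 0; -1 0 0 0 0 0 0"

```text
clock: 8.7
eef_pos: [539.8, -65.8, 203.1]
tool_rot: [3.141, 0.002, 1.723]
force: [-0.3, 0.4, -0.7]
width: 25.7
gripper_force: 0.0
```

```bash
python3 - <<'E'
from h import *
d=snap('wrist','w4'); c=snap('scene','c4'); s=read_state(); print(s['eef_pos'],np.degrees(s['tool_rot']),s['clock'])
o=np.zeros((600,800,3),np.uint8); o[:420,:560]=d['color']
o[420:580,:240]=cv2.resize(c['color'][205:285,235:355],None,fx=2,fy=2,interpolation=3)
cv2.imwrite('pics/crop5.png',o[:,:,::-1])
E
```

```text
[539.38986246 -62.23735355 202.51813222] [-1.79952059e+02 -6.00055084e-02  9.89229686e+01] 8.8
```

View pics/crop5.png

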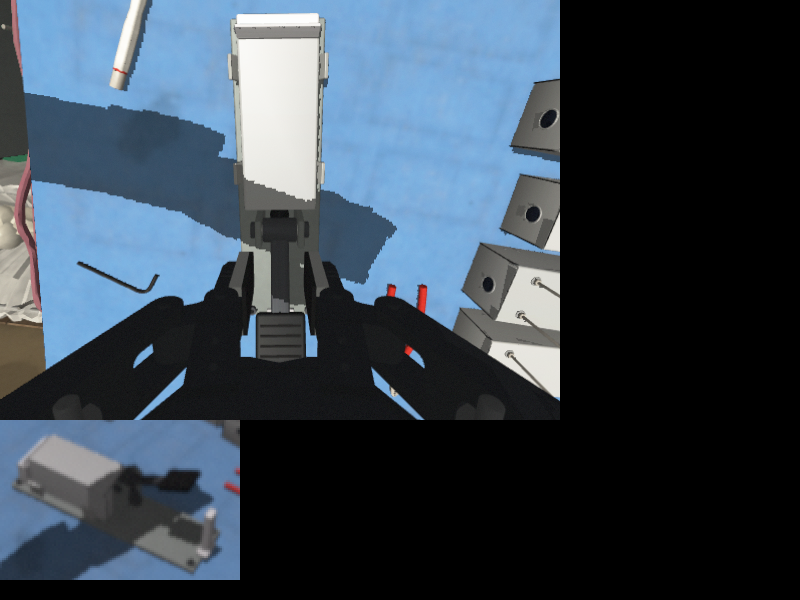

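The box sits seated between the jaw (row 30) and the cheeks (row 215), with the paddle at (281,335). Next: go over the paddle with the fingers shut.

Emit:
move_arm:
  targets: "-1 -1.5 0 0 0 0 0; -1 -3 0 0 0 0 0; -1 -3 0 0.5 0 0 0; -1 -2.5 0 0.5 0 0 0; -1 -1.4 0 0.5 0 0 0"

```text
clock: 9.22
eef_pos: [557.7, -177.3, 187.4]
tool_rot: [-3.141, 0.001, 1.726]
force: [0.5, -0.3, 0.7]
width: 0.2
gripper_force: 0.0
```

Emit:
move_arm:
  targets: "-1 0 0 0.8 0 0 0; -1 0 0 1 0 0 0; -1 0 0 1 0 0 0; -1 0 0 0.5 0 0 0; -1 0 0 0 0 0 0"

```text
clock: 9.63
eef_pos: [556.6, -173.0, 153.0]
tool_rot: [-3.139, -0.002, 1.729]
force: [0.1, 0.4, 0.2]
width: -0.1
gripper_force: 0.0
```

Emit:
move_arm:
  targets: "-1 0 0 0 0 0 0; -1 0 0 0 0 0 0"

```text
clock: 9.8
eef_pos: [557.9, -174.8, 155.1]
tool_rot: [3.141, 0.0, 1.728]
force: [0.5, -1.1, 0.1]
width: 0.3
gripper_force: 0.0
```

Emit:
move_arm:
  targets: "-1 0 -0.1 0.6 0 0 0; -1 0 0 0.6 0 0 0; -1 0 0 0.6 0 0 0; -1 0 0 0.6 0 0 0; -1 0 0 0.6 0 0 0"

```text
clock: 10.22
eef_pos: [556.8, -176.1, 124.4]
tool_rot: [3.141, 0.001, 1.727]
force: [0.0, -1.2, 2.1]
width: -0.1
gripper_force: 1.2
```

Emit:
move_arm:
  targets: "-1 0 0 0.6 0 0 0; -1 0 0 0.6 0 0 0; -1 0 0 0.5 0 0 0; -1 0 0 0.3 0 0 0; -1 0 0 0 0 0 0"

```text
clock: 10.63
eef_pos: [556.9, -176.5, 104.5]
tool_rot: [3.141, 0.001, 1.726]
force: [0.5, -3.1, 5.4]
width: 0.2
gripper_force: 2.3
```

Emit:
move_arm:
  targets: "-1 0 0 0.4 0 0 0; -1 0 0 0.4 0 0 0; -1 0 0 0.2 0 0 0; -1 0 0 0 0 0 0; -1 0 0 0 0 0 0"

```text
clock: 11.05
eef_pos: [557.2, -177.6, 95.5]
tool_rot: [3.14, 0.003, 1.726]
force: [-0.7, -4.0, 7.2]
width: 0.1
gripper_force: 3.4
```

Emit:
move_arm:
  targets: "-1 0 0 0.2 0 0 0; -1 0 0 0.1 0 0 0; -1 0 0 0 0 0 0; -1 0 0 0 0 0 0; -1 0 0 0 0 0 0"

```text
clock: 11.47
eef_pos: [557.2, -177.9, 92.9]
tool_rot: [3.14, 0.003, 1.726]
force: [-0.4, -5.2, 8.3]
width: 0.1
gripper_force: 4.1
```

```bash
python3 - <<'E'
from h import *
s=read_state(); print(s['eef_pos'],np.degrees(s['tool_rot']),s['force'],s['clock'])
a=snap('side','s5')['color'];c=snap('scene','c5')['color'];w=snap('wrist','w5')['color']
o=np.zeros((600,800,3),np.uint8)
o[:480,:360]=cv2.resize(a[140:280,240:345],(360,480),interpolation=3)
o[:320,360:800]=cv2.resize(c[205:285,245:355],(440,320),interpolation=3)
o[325:600,360:800]=cv2.resize(w[0:275,60:500],(440,275))
cv2.imwrite('pics/crop6.png',o[:,:,::-1])
E
```

```text
[ 557.20409294 -177.91731516   92.85365161] [179.89311899   0.18623527  98.87968768] [-0.41377541 -5.17852958  8.3140251 ] 11.4667
```

View pics/crop6.png

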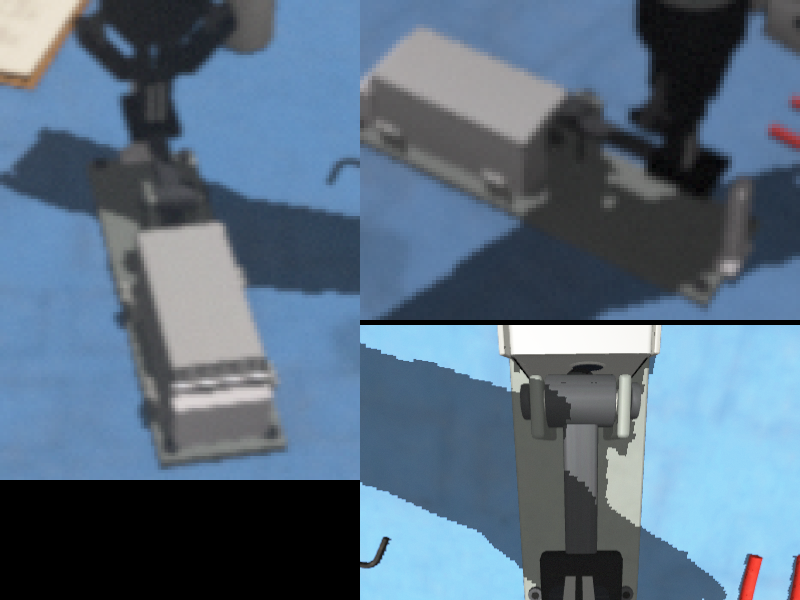

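The box is up against the jaw, the pad bears on its end, and the paddle looks nearly level with the post top. About 0.9 mm is left.

Emit:
move_arm:
  targets: "-1 0 0 0.1 0 0 0; -1 0 0 0 0 0 0; -1 0 0 0 0 0 0; -1 0 0 0 0 0 0"

```text
clock: 11.95
eef_pos: [557.2, -178.0, 92.0]
tool_rot: [3.14, 0.003, 1.726]
force: [-0.3, -5.0, 9.3]
width: 0.1
gripper_force: 4.5
```

```bash
python3 -c "
from h import *
print(order.finish_job())"
```

```text
the job is handed in; nothing more can be done
None
```

The bare box is down in the nest and up against the far jaw. The arm is holding the lever down with its paddle level (fingertips at 92.0 mm, about 9 N), and I handed the job in at about 12 s; the score wasn't reported back.

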